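Shim a rocking comparator stand with a wedge

TASK

The dial comparator stand rocks because one of its four feet, the one nearest the steel wedge, is worn short. Push the wedge along the bench, thin edge first, under that foot until it bears and the stand no longer rocks, leaving the stand level; then press down firmly with a fingertip on top of the corner above that foot to check that it does not give, and come away. Only push and press, gently: do not pinch or lift the wedge, do not shove the stand out of place, and leave the spool, pulley and punch alone.

Things in the scene. Friction and masses are not known exactly. Their poses are not given: they have to be found in the camera images.
- stand: Loose dial comparator stand, 4.8 kg. Grey cast base: block 140 x 170 mm with a round lug 36 mm across at each corner, lug centres at x +-75, y +-95 mm; all its top is flat, 46 mm above the bench, underside 18 (lugs 22) mm. A rubber foot under each lug; three touch the bench, so it stands level as found. Origin: centre of base at bench level; z up, x to the rear (the dial faces -x).
- lug_top (a point): Centre of the flat lug top above the worn foot, at (-75, +95, 46) mm in the stand's frame: press here. Plumb below it the worn foot, a dome of 11 mm radius, hangs 5 to 9 mm (unknown) clear of the bench. The stand's weight lies near its middle: 3 to 4 N pressed here rocks it down onto the worn foot until that is shimmed.
- dial (a point): Middle of the dial face, at (-62, 0, 247) mm in the stand's frame: dial 58 mm across, 22 mm deep, on an arm from the column. The column is 28 mm across, its axis at x = +43, y = 0 mm in the stand's frame, 277 mm tall. Keep clear of them.
- wedge: Loose ground steel wedge, 0.29 kg, 100 mm long, 40 mm wide, flat on the bench to the left (+y side) of the stand, its tip 30 to 90 mm from the worn foot, aimed roughly at it (up to 20 mm and 15 degrees off). Thickness from 3 mm at the thin tip (+x end) evenly to 15.5 mm at the heel (-x end): 1 in 8. Origin: centre of its flat underside; x to the tip, z up.
- wedge_heel (a point): Middle of the wedge's upright heel face (40 x 15.5 mm), at (-50, 0, 8) mm in its frame: push here. It slides under 1 to 3 N and meets the foot with its tip 15 to 50 mm past it; then the push rises over a few mm: at 8 to 12 N it bears well, by 20 to 25 N it lifts the stand off another foot. It does not slide back when let go.
- spool: Bystander: loose spool of brass wire with white flanges, 64 mm across, 64 mm tall, standing on the bench. Origin: centre of its underside.
- pulley: Bystander: loose white ceramic wire guide pulley with a steel hub, 48 mm across, 24 mm tall, lying flat on the bench. Origin: centre of its underside.
- punch: Bystander: loose stepped steel punch, foot 50 x 36 mm, 46 mm tall, standing on the bench. Origin: centre of its underside.

How it is judged (in metres and radians):
On the way, in this order (a step that is already met when the one before it is completed fails the run):
1. the wedge bears under the worn foot and the stand is level (contact force between wedge and stand above 1.5 N and y of lug_top in the frame of wedge between -0.017 and 0.017 m and x of lug_top in the frame of wedge between -0.045 and 0.048 m and angle between stand's own z axis and vertical below 0.009 rad), for 0.2 s.
2. the corner above the foot is pressed down with the fingers, the wedge carries the push and the stand stays level (contact force between each of the fingers, wedge and stand above 4 N and horizontal distance between the grasp point and lug_top below 0.05 m and angle between stand's own z axis and vertical below 0.009 rad), for 0.2 s.
At the end, for the whole second after the job is handed in: The wedge lies flat and at rest under the worn foot, which is within 17 mm of its centre line and rests on it with over 1.5 N; the stand is at rest, level within 0.009 rad. Before, the corner above the foot was pressed with over 4 N and did not give more than that (all of step 1 and angle between wedge's own z axis and vertical below 0.03 rad and height (world z) of wedge below 0.003 m and linear speed of each of stand, wedge below 0.005 m/s); the robot touches nothing.
It fails at once if the wedge is lifted or stood on edge (height (world z) of wedge above 0.008 m or angle between wedge's own z axis and vertical above 0.15 rad).
It fails at once if the wedge is pinched or rammed (more than 36 N from the fingers) (contact force between the fingers and wedge above 36 N).
It fails at once if the stand is shoved more than 20 mm, tipped over or lifted (distance of stand from where it was at the start of the episode above 0.02 m or angle between stand's own z axis and vertical above 0.14 rad or height (world z) of stand above 0.01 m).
It fails at once if a bystander is moved more than 15 mm or knocked over (distance of any of spool, pulley, punch from where it was at the start of the episode above 0.015 m or angle between any of spool, pulley, punch's own z axis and vertical above 0.3 rad).
It also fails if it takes over 67 s, if anything falls off the work surface, if the arm or the gripper's body presses on something with over 40 N, if the wrist force passes 120 N, or if a joint passes its speed limit or range.

ROBOT

A 6-joint arm with a two-finger parallel gripper is mounted at the origin on the work surface. World frame = base frame: x ahead of the robot, y to its left, z up, the work surface at z = 0. Lengths are in mm, angles in rad, forces in N, time in s.
With the tool pointing down it reaches from about 300 to 875 mm from the base axis. Payload 4.2 kg.
Tool frame: the origin (TCP) lies between the finger pads; the fingertips stand 22 mm ahead of it and the grasp point (between the pads) lies 3 mm ahead of it; z points along the fingers, y is the direction in which the jaws open and shut (so a half turn about z gives the same grasp; the last joint's range is limited). The gripper opens to 85 mm and grips with 20 to 120 N. Pads are 22 mm wide; open, the fingers measure 114 mm over their backs; the gripper's body (76 mm by 85 mm) begins 54 mm behind the grasp point. The pads swing forward as they close: fully open they stand 13 mm farther back than shut.
Start: joints at [-1.347, 0.32, 1.565, -0, 1.257, -0.02], TCP at [138.802, -558.008, 253.338] pointing down, gripper open.
Joint ranges: [-3.11, 3.11], [-0.84, 2.01], [0.21, 2.61], [-1.34, 4.49], [0.05, 2.63], [-2.56, 2.56]. Speed limits (rad/s): [2.57, 2.57, 3.14, 3.14, 3.14, 3.14].

INTERFACE

Orientations are given as a 3x3 rotation matrix whose columns are the frame's x, y, z axes.
In Python, from bench import ctrl gives the robot as it stands.
- The arm moves only by the tool jog_arm, never from a script. Its argument "plan" is one flat list of numbers, 7 for each row, row after row: the gripper command: -1 is shut, 1 is fully open, values between are in proportion, then the shift along the world's x, y, z in cm, then the turn, a rotation vector about the world's x, y, z in rad. A call has 1 to 10 rows; each row shifts and turns the commanded pose from where the row before left it; what a row does not reach is not made up. A row lasts 1/10 s, in which the tool goes at most 50 mm and 8.59 degrees, less where a joint would pass 70% of its speed; a pose out of reach is approached as far as the arm can. A call with a gripper value outside its range is refused whole. The fingers move at their own pace and stop on an object; the grip force is fixed at half the most. Time passes only in rows, so rows that do not move let the fingers close. It gives the time, the measured TCP pose, the force and the opening at its end, in the units of the state.
- ctrl.state(): the state, without advancing time (a new reading comes with each control period).
- ctrl.read_camera(name): name is "scene" or "top"; returns (picture, depth): 480x640x3 uint8, red, green, blue; 480x640 float32, mm along the optical axis (not along the pixel's ray), 0 where there is no reading.
- ctrl.camera_params(name): a dict with "mtx" (3x3 intrinsics, pixels), "D" ([k1, k2, p1, p2, k3] as OpenCV has them; the pictures are not rectified), "R" (3x3) and "t" (3): a world point X has camera coordinates R X + t. Camera axes: x right, y down, z forward; pixel columns grow to the right and rows downward; lengths in mm; the calibration is good to about 2 mm. A picture is of the moment at which its call begins. camera_params takes no time and is no camera call.
- ctrl.sign_off(): hands the job in, once; it reports no verdict.
The state is a dict: "clock": time; "joint_positions": joint angles; "dq": joint speeds; "effort": joint torques, N m; "tcp_pos": TCP position; "tcp_rot": TCP orientation; "force": force on the tool from outside, world axes, zero at the start; "wrist_torque": the same for the moment, N m; "gripper_width": opening from 0.0 (shut) to 1.0 (fully open).
Only numpy, scipy, OpenCV 4.12 (cv2) and the standard library are available. Lean on these libraries where they do the work, as an engineer would, in place of code of your own. Each camera call takes 0.05 s, during which the arm holds its last target.

## Working session

There is one attempt and no reset: what is moved stays moved. The work goes in short steps, Python scripts to look and compute and a tool call to move; the robot and the scene stay as the last step left them, time stands still between calls to the robot, and variables do not carry over. Pictures are saved under pics/ and viewed, and the job is handed in when it is done.

Besides the shell and the picture viewer there is one more tool, called after "Request:" in YAML: its name, and indented under it one key for each argument. jog_arm: Moves the arm, as the interface text tells. Its arguments: {"type":"object","properties":{"plan":{"type":"array","items":{"type":"number"}}},"required":["plan"]}

```bash
mkdir -p pics; ls; python3 - <<'E'
from bench import ctrl
import numpy as np,cv2
np.set_printoptions(precision=4,suppress=True)
for n in ("scene","top"):
    im,d=ctrl.read_camera(n)
    np.savez(f"pics/{n}0.npz",im=im,d=d)
    cv2.imwrite(f"pics/{n}0.png",im[:,:,::-1])
    p=ctrl.camera_params(n); print(n,{k:np.array(v) for k,v in p.items()})
print(ctrl.state())
E
```

```text
pics
scene {'mtx': array([[555.0224,   0.    , 318.1111],
       [  0.    , 555.0224, 247.6643],
       [  0.    ,   0.    ,   1.    ]]), 'D': array([0.0369, 0.    , 0.    , 0.    , 0.    ]), 'R': array([[-0.8206,  0.5715, -0.0054],
       [ 0.4088,  0.5804, -0.7043],
       [-0.3993, -0.5802, -0.7099]]), 't': array([ 437.1384, -121.706 , 1724.1023])}
top {'mtx': array([[588.0733,   0.    , 318.2981],
       [  0.    , 588.0733, 238.5147],
       [  0.    ,   0.    ,   1.    ]]), 'D': array([-0.038,  0.   ,  0.   ,  0.   ,  0.   ]), 'R': array([[-0.0007, -0.9997, -0.0241],
       [-0.9865,  0.0047, -0.1639],
       [ 0.1639,  0.0237, -0.9862]]), 't': array([  36.3397,  540.6802, 1281.5734])}
{'clock': 0.1, 'joint_positions': array([-1.347 ,  0.3202,  1.5655,  0.    ,  1.2574, -0.02  ]), 'dq': array([-0.0009, -0.0019, -0.0039,  0.0007,  0.0001,  0.0006]), 'effort': array([  0.0006, -41.6408, -23.4705,   0.    ,   0.0049,  -0.    ]), 'tcp_pos': array([ 138.7107, -557.629 ,  252.5703]), 'tcp_rot': array([[ 0.9704,  0.2414, -0.0003],
       [ 0.2414, -0.9704,  0.0015],
       [ 0.0001, -0.0016, -1.    ]]), 'force': array([-0.4041, -0.0415, -0.396 ]), 'wrist_torque': array([-0.0037, -0.0401,  0.0367]), 'gripper_width': 0.9976890144609165}
```

View pics/scene0.png

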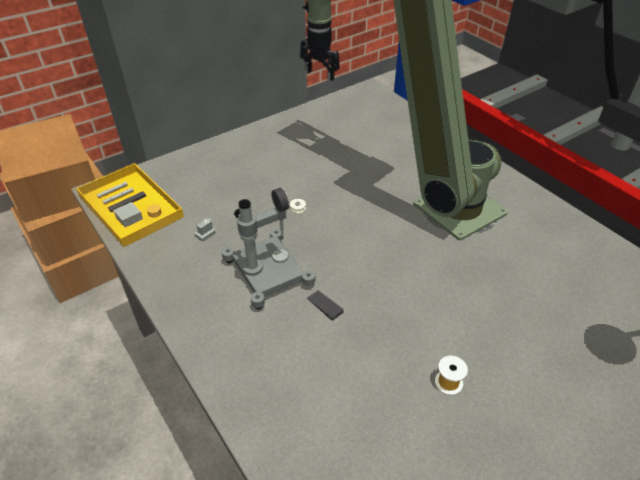

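View pics/top0.png

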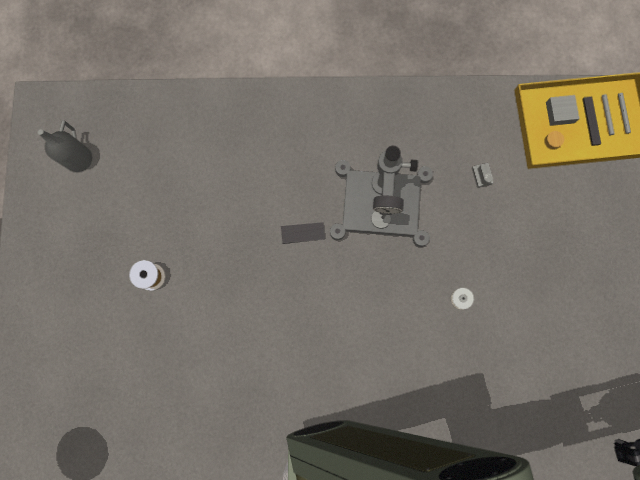

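The top view shows the stand with its worn lug at about (338,232) and the wedge at (303,233), pointing right. The pulley is at (463,298), the punch at (484,175) and the spool at (145,275). Next I'll measure them.

```bash
cat > h.py <<'E'
import numpy as np,cv2
from bench import ctrl
np.set_printoptions(precision=2,suppress=True)
def ray(n,px,z):
    p=ctrl.camera_params(n);K=np.array(p['mtx']);D=np.array(p['D']);R=np.array(p['R']);t=np.array(p['t'])
    u=cv2.undistortPoints(np.array(px,float).reshape(-1,1,2),K,D).reshape(-1,2)
    d=np.c_[u,np.ones(len(u))]@R; c=-R.T@t
    z=np.broadcast_to(z,len(u))
    return c+d*((z-c[2])/d[:,2])[:,None]
def proj(n,X):
    p=ctrl.camera_params(n)
    return cv2.projectPoints(np.array(X,float).reshape(-1,1,3),cv2.Rodrigues(np.array(p['R']))[0],np.array(p['t']),np.array(p['mtx']),np.array(p['D']))[0].reshape(-1,2)
E
python3 - <<'E'
from h import *
t=np.load("pics/top0.npz")["im"];s=np.load("pics/scene0.npz")["im"]
cv2.imwrite("pics/topz.png",cv2.resize(t[130:260,270:445,::-1],None,fx=4.5,fy=4.5,interpolation=cv2.INTER_CUBIC))
cv2.imwrite("pics/scz.png",cv2.resize(s[180:330,200:360,::-1],None,fx=4,fy=4,interpolation=cv2.INTER_CUBIC))
E
```

```text
(no output)
```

View pics/topz.png

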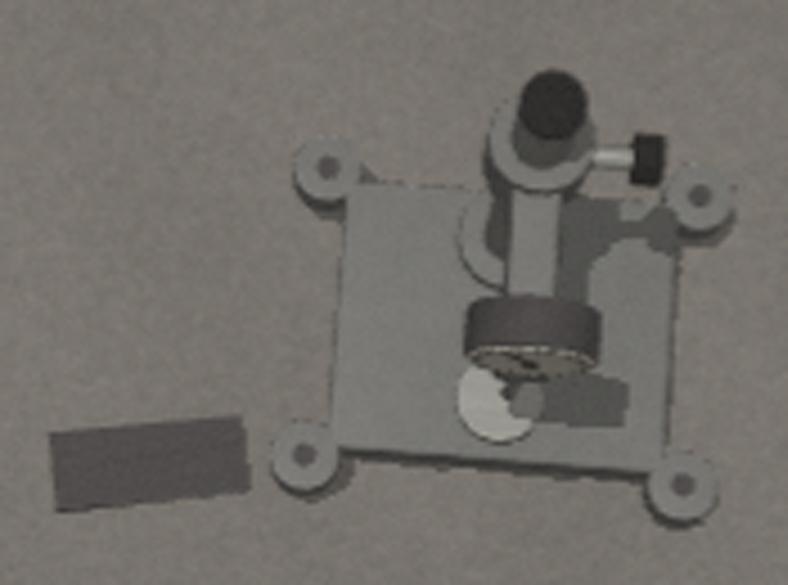

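View pics/scz.png

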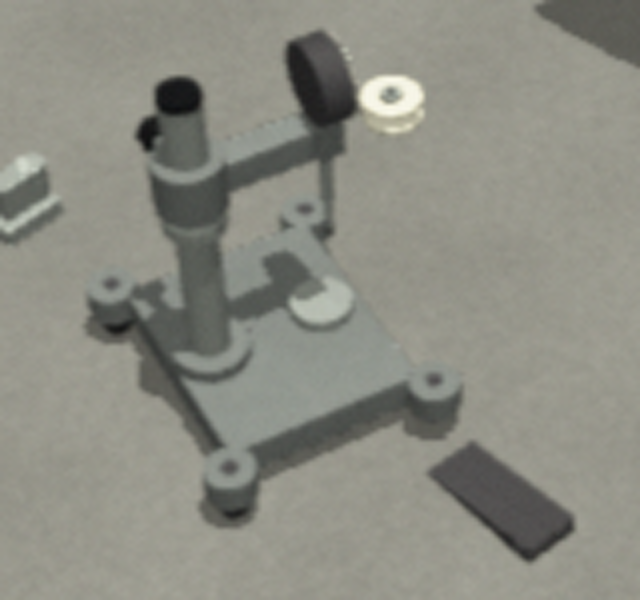

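```bash
python3 - <<'E'
from h import *
t=np.load("pics/top0.npz")["im"];s=np.load("pics/scene0.npz")["im"]
z=np.array([(304,454),(328,167),(700,195),(682,485)],float)
px=(z+.5)/4.5-.5+[270,130]
L=ray("top",px,46); print("lugs",L)
zs=np.array([(434,379),(230,467),(110,284),(304,210)],float)
pxs=(zs+.5)/4-.5+[200,180]
Ls=ray("scene",pxs,46); print("lugs scene",Ls)
M=np.array([(-75,95),(75,95),(75,-95),(-75,-95)],float)
def fit(P):
    A,_=cv2.estimateAffinePartial2D(M,P[:,:2].copy()); 
    c=P[:,:2].mean(0);a=np.arctan2(A[1,0],A[0,0]);R=np.array([[np.cos(a),-np.sin(a)],[np.sin(a),np.cos(a)]])
    print("stand",c,np.degrees(a),"scale",np.hypot(A[0,0],A[1,0]),"lug",c+R@M[0]); return a
fit(L);fit(Ls)
# wedge
roi=t[215:250,272:328].astype(int); print(t[233,276:330:3].tolist())
m=np.zeros(t.shape[:2],np.uint8); m[215:250,272:328]=(roi.sum(2)<255)*255
m[:,328:]=0
cs,_=cv2.findContours(m,cv2.RETR_EXTERNAL,cv2.CHAIN_APPROX_NONE);c=max(cs,key=cv2.contourArea)
print(cv2.contourArea(c)); mi=np.argwhere(m==255)
b=cv2.boxPoints(cv2.minAreaRect(c));print("box",b)
for bb in (b,):
    P=ray("top",bb,np.where(bb[:,0]>303,3,15.5));print(P)
# bystanders roughly
print("spool,pulley,punch",ray("top",[(144,274),(462.5,298.5),(484,174)],[64,24,40]))
E
```

```text
lugs [[ 558.76   -7.78   46.  ]
 [ 707.75  -20.96   46.  ]
 [ 691.71 -210.12   46.  ]
 [ 542.09 -196.47   46.  ]]
lugs scene [[ 559.9    -6.84   46.  ]
 [ 708.89  -19.31   46.  ]
 [ 693.44 -208.84   46.  ]
 [ 544.77 -194.74   46.  ]]
stand [ 625.08 -108.83] -5.019547945306173 scale 0.9985495665211878 lug [558.67  -7.63]
stand [ 626.75 -107.43] -4.811022195200793 scale 0.9963546237543726 lug [559.98  -6.48]
[[122, 116, 111], [126, 121, 115], [80, 75, 74], [82, 79, 79], [82, 78, 77], [80, 76, 75], [84, 80, 78], [81, 76, 76], [80, 76, 76], [79, 76, 75], [81, 77, 77], [80, 78, 76], [82, 79, 78], [81, 78, 76], [82, 78, 77], [79, 76, 74], [83, 79, 77], [116, 113, 106]]
668.0
box [[280.39 226.06]
 [323.47 221.96]
 [325.15 239.56]
 [282.06 243.66]]
[[575.39 123.5   15.5 ]
 [586.97  23.74   3.  ]
 [545.23  19.93   3.  ]
 [534.05 119.22  15.5 ]]
spool,pulley,punch [[ 459.44  422.37   64.  ]
 [ 406.12 -288.6    24.  ]
 [ 690.14 -346.13   40.  ]]
```

```bash
python3 - <<'E'
from h import *
s=np.load("pics/scene0.npz")["im"];t=np.load("pics/top0.npz")["im"]
cv2.imwrite("pics/wz.png",np.vstack([cv2.resize(s[285:325,300:350,::-1],(600,480),interpolation=cv2.INTER_NEAREST)]))
cv2.imwrite("pics/wt.png",cv2.resize(t[215:250,275:335,::-1],(780,455),interpolation=cv2.INTER_NEAREST))
E
```

```text
(no output)
```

View pics/wz.png

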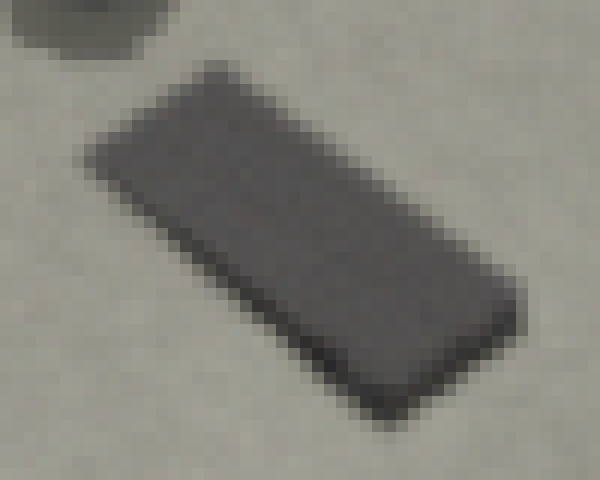

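View pics/wt.png

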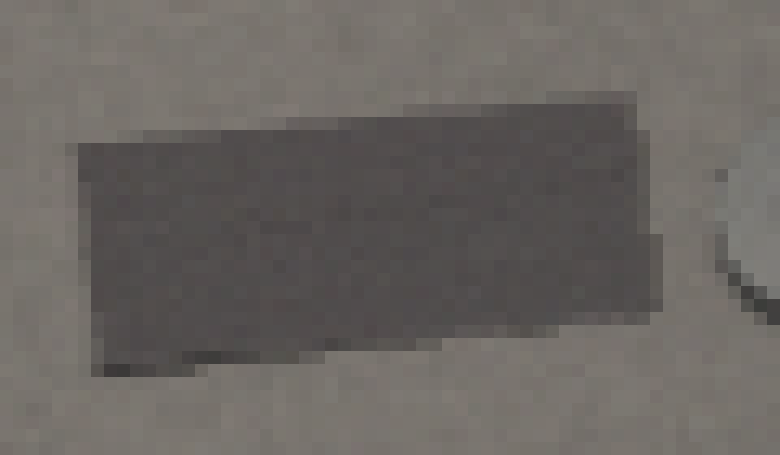

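```bash
python3 - <<'E'
from h import *
a=np.array([(79,143),(635,97),(657,320),(93,362)],float)/13-.5+[275,215]
b=np.array([(390,397),(88,160),(217,65),(525,293)],float)/12-.5+[300,285]
for n,q in (("top",a),("scene",b)):
    P=ray(n,q,[15.5,3,2.,15.5])[:,:2]; print(n,P)
    h=(P[0]+P[3])/2;tp=(P[1]+P[2])/2;d=tp-h;print("len",np.linalg.norm(d),"heel",h,"tip",tp,"ang",np.degrees(np.arctan2(d[1],d[0])),"w",np.linalg.norm(P[0]-P[3]))
    e1=P[1]-P[0];e2=P[2]-P[3];print(np.degrees(np.arctan2(e1[1],e1[0])),np.degrees(np.arctan2(e2[1],e2[0])))
E
```

```text
top [[576.71 123.07]
 [586.96  24.04]
 [546.44  20.2 ]
 [537.13 120.19]]
len 99.99217776091339 heel [556.92 121.63] tip [566.7   22.12] ang -84.38437136317371 w 39.68406549365735
-84.08861594551499 -84.67758758474739
scene [[578.04 126.91]
 [588.46  27.83]
 [549.01  20.97]
 [538.03 120.93]]
len 100.09468445731645 heel [558.03 123.92] tip [568.74  24.4 ] ang -83.86020636866476 w 40.455772340902854
-83.99337967426123 -83.7282788398492
```

Request:
jog_arm:
  plan: [-1, 1.75, 4.4, 0.5, 0, 0, -0.014, -1, 1.75, 4.4, 0.5, 0, 0, -0.014, -1, 1.75, 4.4, 0.5, 0, 0, -0.014, -1, 1.75, 4.4, 0.5, 0, 0, -0.014, -1, 1.75, 4.4, 0.5, 0, 0, -0.014, -1, 1.75, 4.4, 0, 0, 0, -0.014, -1, 1.75, 4.4, 0, 0, 0, -0.014, -1, 1.75, 4.4, 0, 0, 0, -0.014, -1, 1.75, 4.4, 0, 0, 0, -0.014, -1, 1.75, 4.4, 0, 0, 0, -0.014]

```text
clock: 1.1
tcp_pos: [313.8, -116.2, 278.3]
tcp_rot: [[0.995, 0.102, 0.001], [0.102, -0.995, -0.0], [0.0, 0.0, -1.0]]
force: [1.4, -0.6, -0.3]
gripper_width: -0.001
```

Request:
jog_arm:
  plan: [-1, 1.75, 4.4, 0, 0, 0, 0, -1, 1.75, 4.4, 0, 0, 0, 0, -1, 1.75, 4.4, 0, 0, 0, 0, -1, 1.75, 4.4, 0, 0, 0, 0, -1, 1.75, 4.4, 0, 0, 0, 0, -1, 0, 0, 0, 0, 0, 0, -1, 0, 0, 0, 0, 0, 0]

```text
clock: 1.8
tcp_pos: [401.0, 102.6, 277.7]
tcp_rot: [[0.994, 0.106, -0.002], [0.106, -0.994, -0.001], [-0.002, 0.001, -1.0]]
force: [0.7, -0.7, 0.1]
gripper_width: 0.002
```

```bash
python3 - <<'E'
from h import *
s=ctrl.state();print(s['clock'],s['tcp_pos'],s['tcp_rot'],s['force'],s['gripper_width'],s['joint_positions'])
E
```

```text
1.8 [400.96 102.59 277.71] [[ 0.99  0.11 -0.  ]
 [ 0.11 -0.99 -0.  ]
 [-0.    0.   -1.  ]] [ 0.72 -0.69  0.09] 0.002234220568357739 [ 0.22  0.05  1.85 -0.    1.25  1.69]
```

Request:
jog_arm:
  plan: [-1, 4.0, -0.3, 0, 0, 0, 0, -1, 4.0, -0.3, 0, 0, 0, 0, -1, 4.0, -0.3, 0, 0, 0, 0, -1, 4.0, -0.3, 0, 0, 0, 0, -1, 4.0, -0.2, -2.8, 0, 0, 0, -1, 0.9, 0, -4, 0, 0, 0, -1, 0, 0, -4, 0, 0, 0, -1, 0, 0, -4, 0, 0, 0, -1, 0, 0, -4, 0, 0, 0, -1, 0, 0, -3, 0, 0, 0]

```text
clock: 2.8
tcp_pos: [608.5, 85.4, 58.0]
tcp_rot: [[0.995, 0.101, -0.004], [0.101, -0.995, -0.001], [-0.004, 0.001, -1.0]]
force: [0.1, -0.1, 0.3]
gripper_width: 0.002
```

Request:
jog_arm:
  plan: [-1, 0, 0, -1, 0, 0, 0, -1, 0, 0, -1, 0, 0, 0, -1, 0, 0, -0.8, 0, 0, 0, -1, 0, 0, 0, 0, 0, 0, -1, 0, 0, 0, 0, 0, 0]

```text
clock: 3.3
tcp_pos: [611.0, 88.0, 33.4]
tcp_rot: [[0.995, 0.104, 0.002], [0.104, -0.995, 0.0], [0.002, 0.0, -1.0]]
force: [-0.0, -0.2, 0.2]
gripper_width: -0.002
```

```bash
python3 - <<'E'
from h import *
for n in ("scene","top"):
    im,d=ctrl.read_camera(n)
    r=im[180:330,200:400] if n=="scene" else im[150:290,260:440]
    cv2.imwrite(f"pics/{n}1.png",cv2.resize(r[:,:,::-1],None,fx=4,fy=4,interpolation=cv2.INTER_CUBIC))
s=ctrl.state();print(s['clock'],s['tcp_pos'],s['force'])
E
```

```text
3.4 [611.01  88.15  33.51] [-0.24  0.53  0.59]
```

View pics/scene1.png

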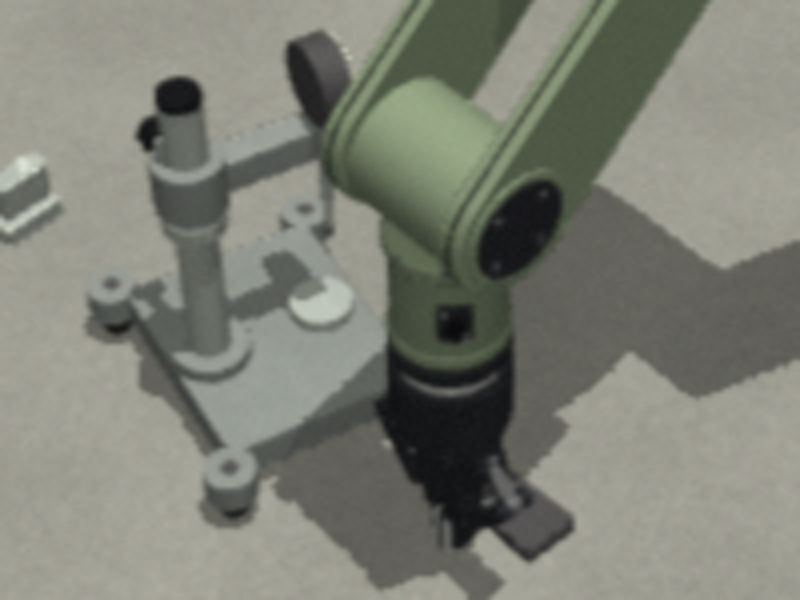

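View pics/top1.png

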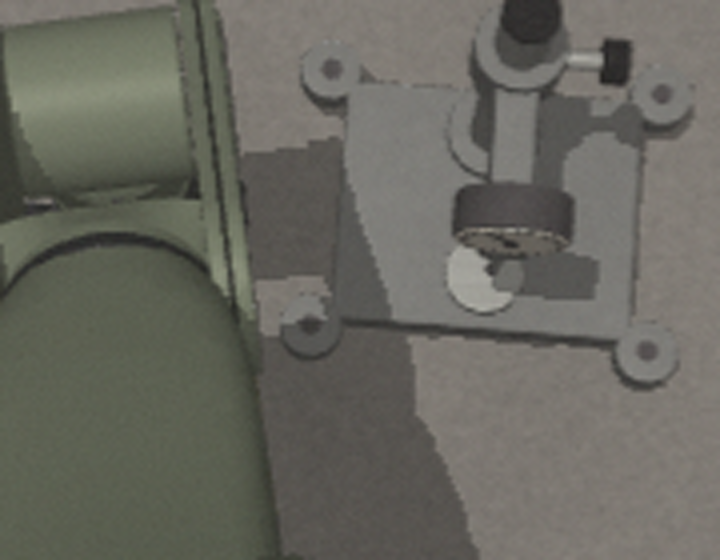

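Request:
jog_arm:
  plan: [-1, 0, 0, -0.6, 0, 0, 0, -1, -0.4, -0.04, 0, 0, 0, 0, -1, -0.4, -0.04, 0, 0, 0, 0, -1, -0.4, -0.04, 0, 0, 0, 0, -1, -0.3, -0.03, 0, 0, 0, 0, -1, 0, 0, 0, 0, 0, 0]

```text
clock: 4.0
tcp_pos: [594.7, 86.5, 26.4]
tcp_rot: [[0.995, 0.104, -0.0], [0.104, -0.995, -0.0], [-0.0, 0.0, -1.0]]
force: [0.7, -0.0, -0.5]
gripper_width: -0.001
```

Request:
jog_arm:
  plan: [-1, -0.2, -0.02, 0, 0, 0, 0, -1, -0.2, -0.02, 0, 0, 0, 0]

```text
clock: 4.2
tcp_pos: [591.9, 86.2, 26.5]
tcp_rot: [[0.995, 0.104, 0.002], [0.104, -0.995, 0.0], [0.002, 0.0, -1.0]]
force: [2.1, -0.0, -0.7]
gripper_width: -0.001
```

Request:
jog_arm:
  plan: [-1, -0.2, -0.02, 0, 0, 0, 0, -1, -0.2, -0.02, 0, 0, 0, 0]

```text
clock: 4.4
tcp_pos: [587.8, 85.8, 26.5]
tcp_rot: [[0.995, 0.104, 0.001], [0.104, -0.995, 0.0], [0.001, 0.0, -1.0]]
force: [2.5, 1.0, -0.3]
gripper_width: 0.001
```

Request:
jog_arm:
  plan: [-1, -0.2, -0.02, 0, 0, 0, 0, -1, -0.2, -0.02, 0, 0, 0, 0, -1, -0.2, -0.02, 0, 0, 0, 0, -1, -0.1, -0.01, 0, 0, 0, 0, -1, 0, 0, 0, 0, 0, 0]

```text
clock: 4.9
tcp_pos: [580.2, 85.0, 26.4]
tcp_rot: [[0.995, 0.104, -0.0], [0.104, -0.995, -0.0], [-0.0, 0.0, -1.0]]
force: [1.1, -0.2, 1.2]
gripper_width: 0.002
```

Request:
jog_arm:
  plan: [-1, 0.5, 0.05, 0, 0, 0, 0, -1, 1.5, 0.15, 0, 0, 0, 0, -1, 0, 0, 3, 0, 0, 0, -1, 0, 3, 3, 0, 0, 0, -1, -1, 4, 3, 0, 0, 0, -1, -1, 4, 0, 0, 0, 0, -1, -1, 4, 0, 0, 0, 0, -1, -1, 2, 0, 0, 0, 0, -1, 0, 0, 0, 0, 0, 0]

```text
clock: 5.8
tcp_pos: [558.8, 258.7, 115.4]
tcp_rot: [[0.994, 0.107, -0.002], [0.107, -0.994, -0.0], [-0.002, 0.0, -1.0]]
force: [-0.2, -0.3, -0.6]
gripper_width: 0.001
```

```bash
python3 - <<'E'
from h import *
for n in ("scene","top"):
    im,d=ctrl.read_camera(n)
    np.savez(f"pics/{n}2.npz",im=im)
    r=im[270:330,290:360] if n=="scene" else im[210:250,270:345]
    cv2.imwrite(f"pics/{n}2.png",cv2.resize(r[:,:,::-1],None,fx=10,fy=10,interpolation=cv2.INTER_NEAREST))
s=ctrl.state();print(s['clock'],s['tcp_pos'],s['force'])
E
```

```text
5.9 [560.1  256.11 115.37] [-0.2  -0.43  0.06]
```

View pics/scene2.png

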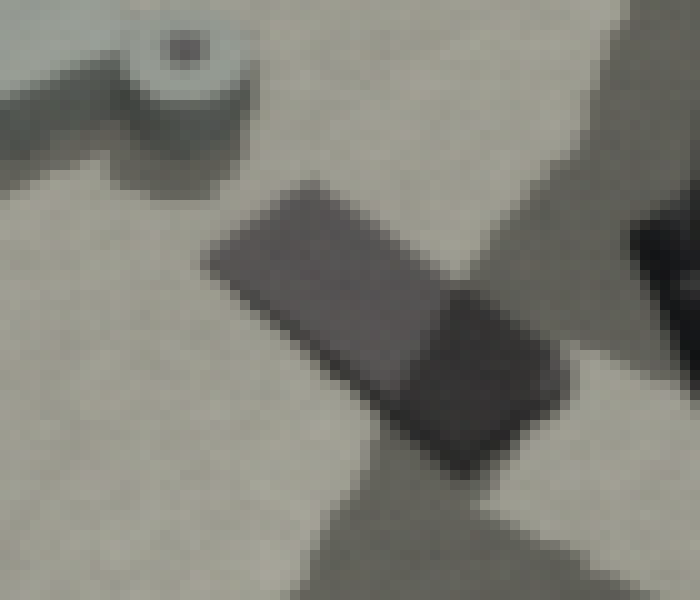

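View pics/top2.png

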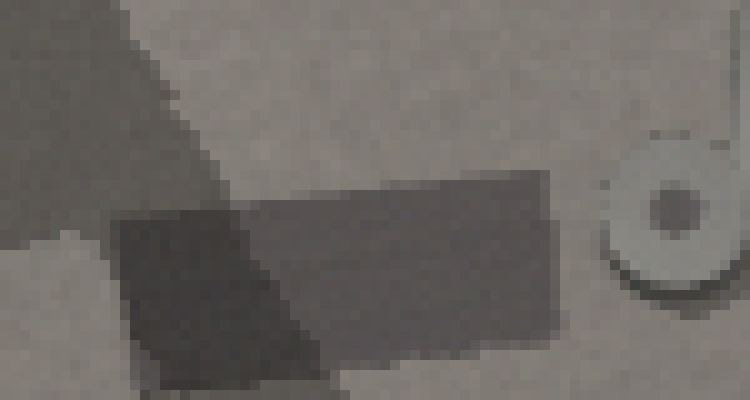

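```bash
python3 - <<'E'
from h import *
a=np.array([(110,218),(548,171),(562,342),(130,383)],float)/10-.5+[270,210]
b=np.array([(462,462),(203,258),(312,182),(573,358)],float)/10-.5+[290,270]
lugs={"top":np.array([558.7,-7.6]),"scene":np.array([560.,-6.5])}
for n,q in (("top",a),("scene",b)):
    P=ray(n,q,[15.5,3,2.,15.5])[:,:2]
    h=(P[0]+P[3])/2;tp=(P[1]+P[2])/2;d=tp-h;L=np.linalg.norm(d);d/=L
    e1=P[1]-P[0];e2=P[2]-P[3]
    v=lugs[n]-tp
    print(n,"len",L,"heel",h,"tip",tp,"ang",np.degrees(np.arctan2(d[1],d[0])),np.degrees(np.arctan2(e1[1],e1[0])),np.degrees(np.arctan2(e2[1],e2[0])),"lug along",v@d,"lat",-v[0]*d[1]+v[1]*d[0])
E
```

```text
top len 101.07563980614678 heel [543.72 120.62] tip [555.77  20.26] ang -83.15050067532243 -82.75694713322413 -83.55205689828595 lug along 28.01179981827557 lat -0.4131851280439669
scene len 100.55936120546909 heel [545.12 122.07] tip [557.4   22.27] ang -82.98532280687174 -84.24562074881389 -81.6676328318989 lug along 28.867602216607146 lat -0.9365308631710199
```

Request:
jog_arm:
  plan: [-1, -1, -2, -2, 0, 0, 0.014, -1, -1, -3, -3, 0, 0, 0, -1, 0, -3, -2.5, 0, 0, 0, -1, 0, -1.5, -1.4, 0, 0, 0, -1, 0, 0, 0, 0, 0, 0, -1, 0, 0, 0, 0, 0, 0]

```text
clock: 6.5
tcp_pos: [541.3, 160.5, 27.0]
tcp_rot: [[0.993, 0.115, 0.0], [0.115, -0.993, 0.0], [0.0, -0.0, -1.0]]
force: [0.2, 0.5, -0.1]
gripper_width: 0.003
```

Request:
jog_arm:
  plan: [-1, -0.1, -0.6, 0, 0, 0, 0, -1, 0.07, -0.6, 0, 0, 0, 0, -1, 0.07, -0.6, 0, 0, 0, 0, -1, 0.04, -0.3, 0, 0, 0, 0]

```text
clock: 6.9
tcp_pos: [541.6, 139.9, 27.2]
tcp_rot: [[0.993, 0.118, 0.001], [0.118, -0.993, 0.0], [0.001, 0.0, -1.0]]
force: [0.1, 0.9, -0.2]
gripper_width: 0.004
```

Request:
jog_arm:
  plan: [-1, 0.04, -0.3, 0, 0, 0, 0, -1, 0.04, -0.3, 0, 0, 0, 0]

```text
clock: 7.1
tcp_pos: [542.2, 134.1, 26.9]
tcp_rot: [[0.993, 0.118, 0.0], [0.118, -0.993, -0.0], [0.0, 0.0, -1.0]]
force: [-0.9, 0.3, 1.0]
gripper_width: 0.002
```

Request:
jog_arm:
  plan: [-1, 0.04, -0.3, 0, 0, 0, 0, -1, 0.04, -0.3, 0, 0, 0, 0]

```text
clock: 7.3
tcp_pos: [542.9, 128.4, 26.7]
tcp_rot: [[0.993, 0.117, 0.0], [0.117, -0.993, 0.0], [0.0, -0.0, -1.0]]
force: [-0.2, 1.9, 0.2]
gripper_width: -0.004
```

Request:
jog_arm:
  plan: [-1, 0.04, -0.3, 0, 0, 0, 0, -1, 0.04, -0.3, 0, 0, 0, 0]

```text
clock: 7.5
tcp_pos: [543.7, 122.2, 26.7]
tcp_rot: [[0.993, 0.118, 0.0], [0.118, -0.993, 0.0], [0.0, -0.0, -1.0]]
force: [-0.6, 2.1, -0.2]
gripper_width: 0.001
```

Request:
jog_arm:
  plan: [-1, 0.05, -0.4, 0, 0, 0, 0, -1, 0.05, -0.4, 0, 0, 0, 0, -1, 0.05, -0.4, 0, 0, 0, 0, -1, 0.05, -0.4, 0, 0, 0, 0, -1, 0.05, -0.4, 0, 0, 0, 0, -1, 0.04, -0.3, 0, 0, 0, 0]

```text
clock: 8.1
tcp_pos: [546.7, 98.8, 26.8]
tcp_rot: [[0.993, 0.117, 0.0], [0.117, -0.993, -0.0], [0.0, 0.0, -1.0]]
force: [0.0, 1.9, -0.1]
gripper_width: 0.001
```

Request:
jog_arm:
  plan: [-1, 0.02, -0.2, 0, 0, 0, 0, -1, 0.02, -0.2, 0, 0, 0, 0, -1, 0.01, -0.1, 0, 0, 0, 0]

```text
clock: 8.4
tcp_pos: [547.1, 94.1, 26.8]
tcp_rot: [[0.993, 0.117, 0.0], [0.117, -0.993, -0.0], [0.0, 0.0, -1.0]]
force: [-0.4, 2.3, -0.1]
gripper_width: -0.003
```

```bash
python3 - <<'E'
from h import *
for n in ("scene","top"):
    im,d=ctrl.read_camera(n)
    np.savez(f"pics/{n}3.npz",im=im)
    r=im[200:330,220:380] if n=="scene" else im[150:260,260:440]
    cv2.imwrite(f"pics/{n}3.png",cv2.resize(r[:,:,::-1],None,fx=4.4,fy=4.4,interpolation=cv2.INTER_CUBIC))
s=ctrl.state();print(s['clock'],s['tcp_pos'],s['force'])
E
```

```text
8.5 [547.08  94.06  26.74] [-0.18  0.64 -0.31]
```

View pics/scene3.png

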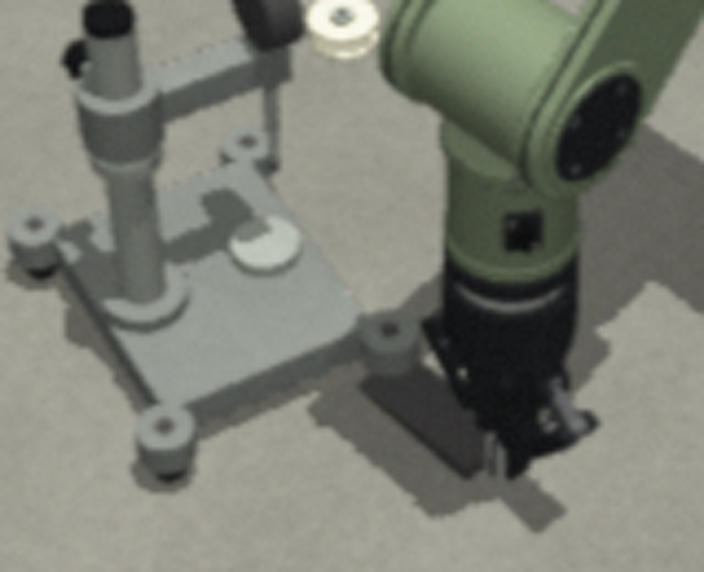

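View pics/top3.png

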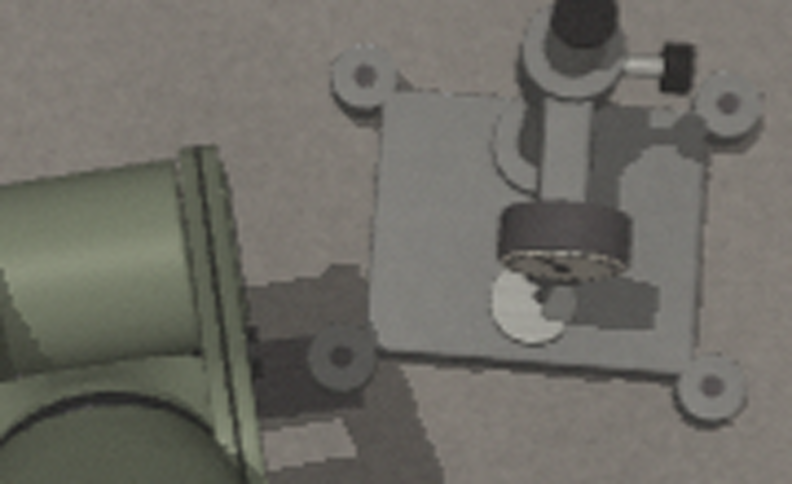

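The wedge is entering squarely below the worn lug, at about (340,357) in the zoomed top view. I'll continue gently.

Request:
jog_arm:
  plan: [-1, 0.02, -0.2, 0, 0, 0, 0, -1, 0.02, -0.2, 0, 0, 0, 0, -1, 0.02, -0.2, 0, 0, 0, 0]

```text
clock: 8.8
tcp_pos: [547.7, 88.1, 26.7]
tcp_rot: [[0.993, 0.118, -0.0], [0.118, -0.993, -0.0], [-0.0, 0.0, -1.0]]
force: [-0.8, 1.6, -0.1]
gripper_width: 0.001
```

Request:
jog_arm:
  plan: [-1, 0.02, -0.2, 0, 0, 0, 0, -1, 0.02, -0.2, 0, 0, 0, 0]

```text
clock: 9.0
tcp_pos: [548.1, 84.0, 26.7]
tcp_rot: [[0.993, 0.117, 0.0], [0.117, -0.993, -0.0], [-0.0, 0.0, -1.0]]
force: [-0.9, 1.8, 0.2]
gripper_width: 0.005
```

Request:
jog_arm:
  plan: [-1, 0.02, -0.2, 0, 0, 0, 0, -1, 0.02, -0.2, 0, 0, 0, 0]

```text
clock: 9.2
tcp_pos: [548.5, 80.0, 26.8]
tcp_rot: [[0.993, 0.118, -0.0], [0.118, -0.993, -0.0], [-0.0, 0.0, -1.0]]
force: [0.2, 2.5, 0.6]
gripper_width: -0.005
```

Request:
jog_arm:
  plan: [-1, 0.02, -0.2, 0, 0, 0, 0, -1, 0.02, -0.2, 0, 0, 0, 0]

```text
clock: 9.4
tcp_pos: [548.9, 76.1, 26.7]
tcp_rot: [[0.993, 0.117, -0.0], [0.117, -0.993, -0.0], [-0.0, 0.0, -1.0]]
force: [0.0, 0.6, 0.4]
gripper_width: 0.001
```

Request:
jog_arm:
  plan: [-1, 0.02, -0.2, 0, 0, 0, 0, -1, 0.02, -0.2, 0, 0, 0, 0]

```text
clock: 9.6
tcp_pos: [549.3, 72.1, 26.8]
tcp_rot: [[0.993, 0.118, -0.0], [0.118, -0.993, -0.0], [-0.0, 0.0, -1.0]]
force: [-1.1, 2.3, -0.8]
gripper_width: 0.004
```

Request:
jog_arm:
  plan: [-1, 0.02, -0.2, 0, 0, 0, 0]

```text
clock: 9.7
tcp_pos: [549.5, 70.3, 26.8]
tcp_rot: [[0.993, 0.117, -0.0], [0.117, -0.993, 0.0], [0.0, -0.0, -1.0]]
force: [0.8, 5.0, 0.0]
gripper_width: -0.003
```

Request:
jog_arm:
  plan: [-1, 0.02, -0.2, 0, 0, 0, 0]

```text
clock: 9.8
tcp_pos: [549.6, 68.7, 26.8]
tcp_rot: [[0.993, 0.117, -0.0], [0.117, -0.993, 0.001], [-0.0, -0.001, -1.0]]
force: [-0.5, 6.4, -0.0]
gripper_width: -0.002
```

Request:
jog_arm:
  plan: [-1, 0.02, -0.2, 0, 0, 0, 0]

```text
clock: 9.9
tcp_pos: [549.7, 67.2, 26.7]
tcp_rot: [[0.993, 0.116, -0.0], [0.116, -0.993, 0.002], [-0.0, -0.002, -1.0]]
force: [-1.9, 9.9, -0.2]
gripper_width: -0.002
```

Request:
jog_arm:
  plan: [-1, 0, 0, 0, 0, 0, 0, -1, 0, 0, 0, 0, 0, 0]

```text
clock: 10.1
tcp_pos: [549.7, 66.9, 26.7]
tcp_rot: [[0.993, 0.117, -0.0], [0.117, -0.993, 0.001], [-0.0, -0.001, -1.0]]
force: [-0.7, 5.7, -0.3]
gripper_width: -0.001
```

Request:
jog_arm:
  plan: [-1, 0, 0, 0, 0, 0, 0]

```text
clock: 10.2
tcp_pos: [549.7, 66.9, 26.7]
tcp_rot: [[0.993, 0.117, -0.0], [0.117, -0.993, 0.001], [-0.0, -0.001, -1.0]]
force: [-0.8, 5.6, -0.7]
gripper_width: 0.002
```

Request:
jog_arm:
  plan: [-1, 0.01, -0.1, 0, 0, 0, 0]

```text
clock: 10.3
tcp_pos: [549.8, 66.5, 26.7]
tcp_rot: [[0.993, 0.116, -0.0], [0.116, -0.993, 0.002], [-0.0, -0.002, -1.0]]
force: [-0.7, 10.3, -0.2]
gripper_width: -0.004
```

Request:
jog_arm:
  plan: [-1, 0.01, -0.05, 0, 0, 0, 0]

```text
clock: 10.4
tcp_pos: [549.8, 66.2, 26.8]
tcp_rot: [[0.993, 0.116, -0.0], [0.116, -0.993, 0.003], [-0.0, -0.003, -1.0]]
force: [-1.6, 10.2, -0.3]
gripper_width: 0.001
```

Request:
jog_arm:
  plan: [-1, 0, 0, 0, 0, 0, 0, -1, 0, 0, 0, 0, 0, 0]

```text
clock: 10.6
tcp_pos: [549.8, 66.2, 26.7]
tcp_rot: [[0.993, 0.116, -0.001], [0.116, -0.993, 0.002], [-0.0, -0.002, -1.0]]
force: [-1.6, 9.2, -0.4]
gripper_width: 0.001
```

Request:
jog_arm:
  plan: [-1, 0, 0.3, 0, 0, 0, 0, -1, -0.2, 2, 0, 0, 0, 0, -1, -0.4, 4, 0, 0, 0, 0, -1, 0, 4, 4, 0, 0, 0, -1, 0, 4, 4, 0, 0, 0, -1, -3, 4, 0, 0, 0, 0, -1, -3, 2, 0, 0, 0, 0, -1, 0, 0, 0, 0, 0, 0, -1, 0, 0, 0, 0, 0, 0]

```text
clock: 11.5
tcp_pos: [484.0, 258.4, 97.6]
tcp_rot: [[0.993, 0.119, 0.001], [0.119, -0.993, -0.001], [0.001, 0.001, -1.0]]
force: [0.5, 0.6, 0.4]
gripper_width: -0.003
```

```bash
python3 - <<'E'
from h import *
for n in ("scene","top"):
    im,d=ctrl.read_camera(n)
    np.savez(f"pics/{n}4.npz",im=im)
    r=im[200:330,220:380] if n=="scene" else im[140:260,270:440]
    cv2.imwrite(f"pics/{n}4.png",cv2.resize(r[:,:,::-1],None,fx=4.5,fy=4.5,interpolation=cv2.INTER_CUBIC))
s=ctrl.state();print(s['clock'],s['tcp_pos'],s['force'])
E
```

```text
11.6 [485.07 257.74  97.52] [-0.19  0.65  0.25]
```

View pics/scene4.png

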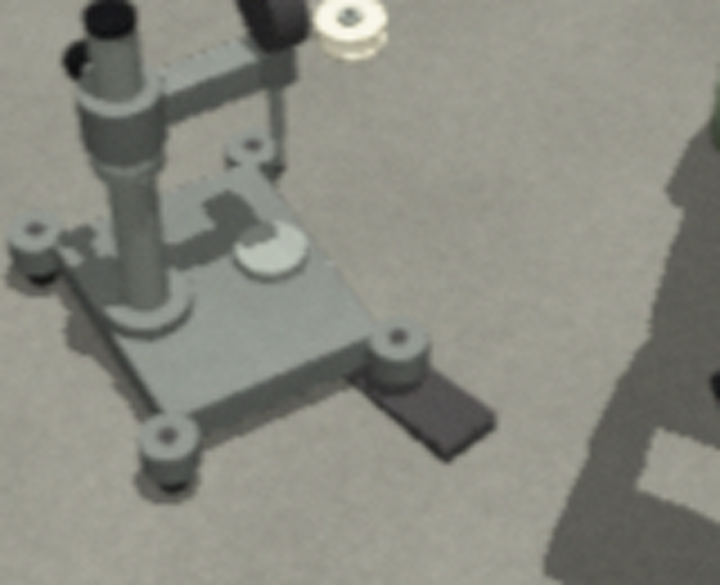

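View pics/top4.png

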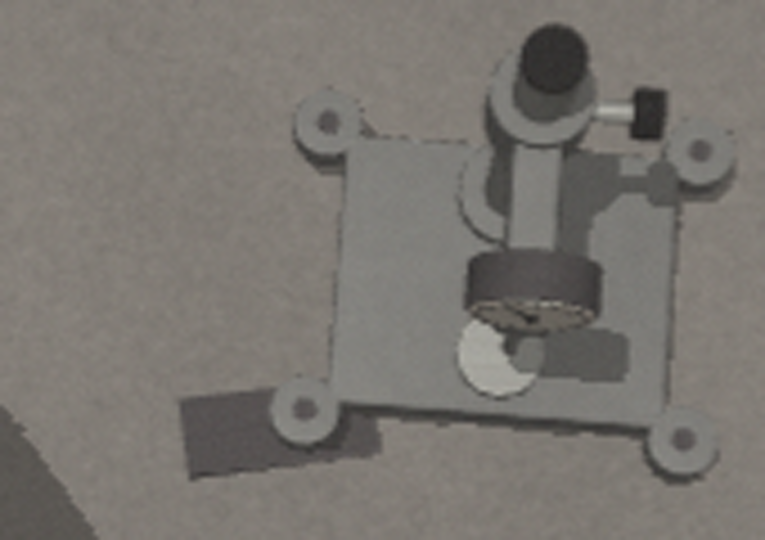

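```bash
python3 - <<'E'
from h import *
q=(np.array([(179,398),(189,474),(382,454),(305,409)],float)+.5)/4.5-.5+[270,140]
P=ray("top",q,[15.5,15.5,2,46])[:,:2];print(P)
h=(P[0]+P[1])/2
e=P[2]-P[1];d=e/np.linalg.norm(e);print("heel",h,"ang",np.degrees(np.arctan2(d[1],d[0])))
v=P[3]-(h+50*d); print("lug in wedge x,y",v@d, v[1]*d[0]-v[0]*d[1])
z=np.array([(304.5,409),(328,122),(700,150.5),(682,440)],float)
print(ray("top",(z+.5)/4.5-.5+[270,140],46))
E
```

```text
[[570.33  56.19]
 [530.75  50.99]
 [542.85 -48.31]
 [558.76  -8.28]]
heel [550.54  53.59] ang -83.05067796351244
lug in wedge x,y 12.412657821686416 0.672166958504756
[[ 558.76   -8.03   46.  ]
 [ 707.75  -20.96   46.  ]
 [ 691.44 -210.11   46.  ]
 [ 542.09 -196.47   46.  ]]
```

Request:
jog_arm:
  plan: [-1, 0, 0, 1, 0, 0, 0.145, -1, 0, 0, 1, 0, 0, 0.145, -1, 0, 0, 1, 0, 0, 0.145, -1, 0, 0, 1, 0, 0, 0.145, -1, 0, 0, 1, 0, 0, 0.145, -1, 0, 0, 1, 0, 0, 0.145, -1, 0, 0, 1, 0, 0, 0.145, -1, 0, 0, 1, 0, 0, 0.145, -1, 0, 0, 0, 0, 0, 0.145, -1, 0, 0, 0, 0, 0, 0.145]

```text
clock: 12.6
tcp_pos: [485.6, 257.3, 177.8]
tcp_rot: [[-0.001, 1.0, 0.001], [1.0, 0.001, -0.0], [-0.0, 0.001, -1.0]]
force: [-0.4, -0.1, -0.5]
gripper_width: -0.003
```

Request:
jog_arm:
  plan: [-1, 0, 0, 0, -0.1, 0, 0, -1, 0, 0, 0, -0.1, 0, 0, -1, 0, 0, 0, -0.06, 0, 0, -1, 0, 0, 0, 0, 0, 0, -1, 0, 0, 0, 0, 0, 0]

```text
clock: 13.1
tcp_pos: [484.7, 257.8, 177.1]
tcp_rot: [[0.004, 1.0, -0.001], [0.967, -0.004, -0.257], [-0.257, 0.0, -0.967]]
force: [0.3, -0.8, 0.2]
gripper_width: 0.001
```

```bash
python3 - <<'E'
from h import *
s=ctrl.state();print(s['clock'],s['tcp_pos'],s['tcp_rot'],s['force'],s['gripper_width'],s['joint_positions'])
R=s['tcp_rot']
print("tip centre rel TCP",R@[0,0,22],"edges",R@[11,0,22],R@[-11,0,22])
E
```

```text
13.1 [484.71 257.82 177.09] [[ 0.    1.   -0.  ]
 [ 0.97 -0.   -0.26]
 [-0.26  0.   -0.97]] [ 0.33 -0.85  0.17] 0.0014623612765974619 [ 0.58  0.41  1.66 -0.23  1.23  0.68]
tip centre rel TCP [ -0.01  -5.64 -21.26] edges [  0.03   4.99 -24.09] [ -0.05 -16.28 -18.44]
```

Request:
jog_arm:
  plan: [-1, 1.5, -4, 0, 0, 0, 0, -1, 1.5, -4, 0, 0, 0, 0, -1, 1.5, -4, 0, 0, 0, 0, -1, 1.5, -4, 0, 0, 0, 0, -1, 1.5, -4, 0, 0, 0, 0, -1, 0, -3, -1, 0, 0, 0, -1, 0, -2.8, -2, 0, 0, 0, -1, 0, -1, -3, 0, 0, 0, -1, 0, 0, -2, 0, 0, 0, -1, 0, 0, 0, 0, 0, 0]

```text
clock: 14.1
tcp_pos: [556.9, -11.5, 95.2]
tcp_rot: [[0.005, 1.0, -0.006], [0.966, -0.006, -0.257], [-0.257, -0.005, -0.966]]
force: [0.5, 0.0, 0.3]
gripper_width: -0.003
```

```bash
python3 - <<'E'
from h import *
for n in ("scene","top"):
    im,d=ctrl.read_camera(n)
    r=im[180:310,220:380] if n=="scene" else im[140:260,270:440]
    cv2.imwrite(f"pics/{n}5.png",cv2.resize(r[:,:,::-1],None,fx=4.5,fy=4.5,interpolation=cv2.INTER_CUBIC))
s=ctrl.state();print(s['clock'],s['tcp_pos'],s['force'])
E
```

```text
14.2 [559.29 -10.38  98.01] [ 0.04 -0.29  0.28]
```

View pics/scene5.png

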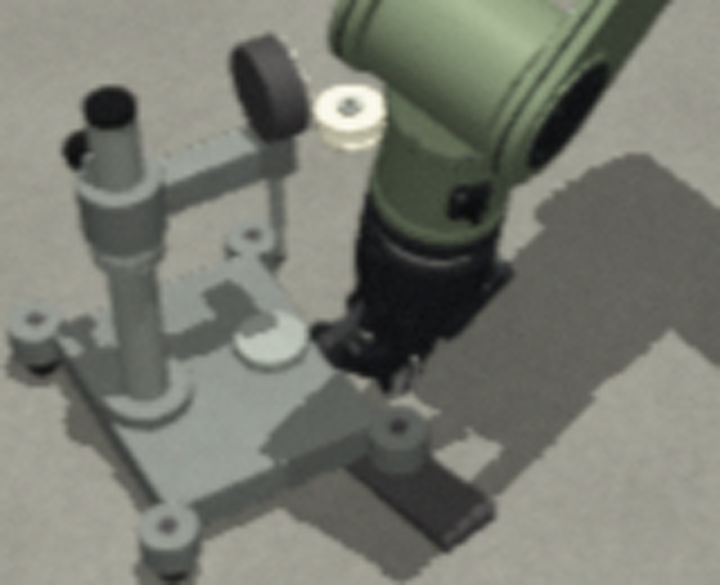

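View pics/top5.png

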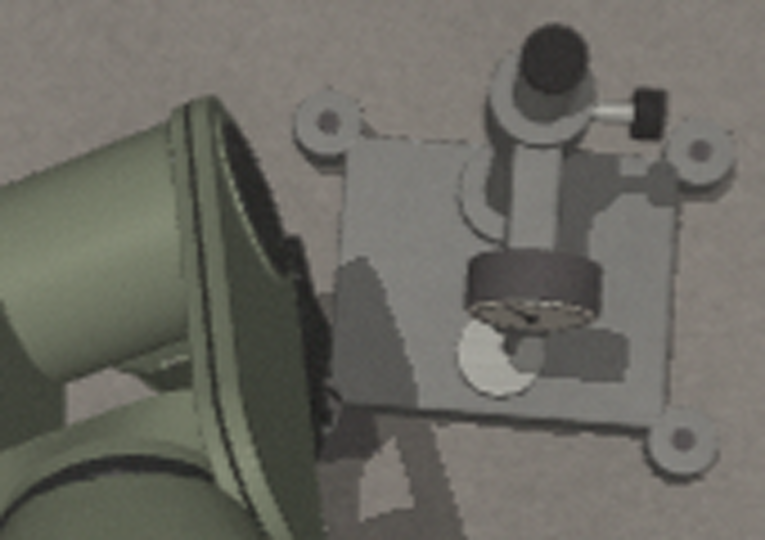

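The fingertips hang just above the worn lug, which is at (398,425) in the zoomed scene view, and the arm is well clear of the dial. Now descend and press.

Request:
jog_arm:
  plan: [-1, 0, 0, -0.8, 0, 0, 0, -1, 0, 0, -0.8, 0, 0, 0, -1, 0, 0, -0.6, 0, 0, 0, -1, 0, 0, -0.2, 0, 0, 0, -1, 0, 0, 0, 0, 0, 0]

```text
clock: 14.7
tcp_pos: [558.9, -9.4, 73.1]
tcp_rot: [[0.002, 1.0, -0.001], [0.966, -0.003, -0.257], [-0.257, 0.0, -0.966]]
force: [-0.3, -0.0, -0.7]
gripper_width: 0.002
```

Request:
jog_arm:
  plan: [-1, 0, 0, -0.15, 0, 0, 0, -1, 0, 0, -0.15, 0, 0, 0]

```text
clock: 14.9
tcp_pos: [559.3, -9.5, 70.6]
tcp_rot: [[0.003, 1.0, 0.001], [0.966, -0.003, -0.257], [-0.257, 0.001, -0.966]]
force: [0.6, 0.1, 0.6]
gripper_width: -0.003
```

Request:
jog_arm:
  plan: [-1, 0, 0, -0.1, 0, 0, 0]

```text
clock: 15.0
tcp_pos: [559.2, -9.5, 69.5]
tcp_rot: [[0.003, 1.0, 0.0], [0.966, -0.003, -0.257], [-0.257, 0.001, -0.966]]
force: [-0.4, 0.1, -0.7]
gripper_width: -0.002
```

Request:
jog_arm:
  plan: [-1, 0, 0, -0.1, 0, 0, 0]

```text
clock: 15.1
tcp_pos: [559.2, -9.6, 68.5]
tcp_rot: [[0.003, 1.0, 0.0], [0.966, -0.003, -0.257], [-0.257, 0.001, -0.966]]
force: [0.1, 0.4, 2.8]
gripper_width: 0.001
```

Request:
jog_arm:
  plan: [-1, 0, 0, -0.1, 0, 0, 0]

```text
clock: 15.2
tcp_pos: [559.2, -9.6, 68.2]
tcp_rot: [[0.003, 1.0, 0.0], [0.966, -0.003, -0.257], [-0.257, 0.001, -0.966]]
force: [-2.1, 1.2, 10.1]
gripper_width: -0.002
```

Contact is at z ≈ 68.5 and firm. I'll hold a little longer.

Request:
jog_arm:
  plan: [-1, 0, 0, -0.02, 0, 0, 0, -1, 0, 0, 0, 0, 0, 0]

```text
clock: 15.4
tcp_pos: [559.2, -9.6, 68.3]
tcp_rot: [[0.003, 1.0, 0.001], [0.966, -0.003, -0.257], [-0.257, 0.002, -0.966]]
force: [-2.2, 1.0, 6.7]
gripper_width: -0.005
```

Request:
jog_arm:
  plan: [-1, 0, 0, 0, 0, 0, 0, -1, 0, 0, 0, 0, 0, 0]

```text
clock: 15.6
tcp_pos: [559.2, -9.6, 68.3]
tcp_rot: [[0.003, 1.0, 0.001], [0.966, -0.003, -0.257], [-0.257, 0.002, -0.966]]
force: [-2.2, 1.3, 6.2]
gripper_width: 0.002
```

Request:
jog_arm:
  plan: [-1, 0, 0, -0.05, 0, 0, 0, -1, 0, 0, 0, 0, 0, 0, -1, 0, 0, 0, 0, 0, 0, -1, 0, 0, 0, 0, 0, 0]

```text
clock: 16.0
tcp_pos: [559.2, -9.6, 68.2]
tcp_rot: [[0.003, 1.0, 0.001], [0.966, -0.003, -0.258], [-0.258, 0.002, -0.966]]
force: [-2.2, 1.1, 9.2]
gripper_width: -0.0
```

Request:
jog_arm:
  plan: [-1, 0, 0, -0.1, 0, 0, 0, -1, 0, 0, 0, 0, 0, 0]

```text
clock: 16.2
tcp_pos: [559.3, -9.6, 68.0]
tcp_rot: [[0.004, 1.0, 0.001], [0.966, -0.003, -0.258], [-0.258, 0.002, -0.966]]
force: [-4.2, 2.0, 14.3]
gripper_width: -0.003
```

Request:
jog_arm:
  plan: [-1, 0, 0, 0, 0, 0, 0, -1, 0, 0, 0, 0, 0, 0]

```text
clock: 16.4
tcp_pos: [559.3, -9.6, 68.0]
tcp_rot: [[0.004, 1.0, 0.001], [0.966, -0.003, -0.258], [-0.258, 0.002, -0.966]]
force: [-4.0, 2.6, 15.0]
gripper_width: -0.001
```

Request:
jog_arm:
  plan: [-1, 0, 0, 0.2, 0, 0, 0, -1, 0, 0, 0.4, 0, 0, 0, -1, 0, 0, 1, 0, 0, 0, -1, 0, 1, 3, 0, 0, 0, -1, -1, 3, 3, 0, 0, 0, -1, -3, 4, 1, 0, 0, 0, -1, -3, 4, 0, 0, 0, 0, -1, -3, 4, 0, 0, 0, 0, -1, -3, 4, 0, 0, 0, 0, -1, 0, 0, 0, 0, 0, 0]

```text
clock: 17.4
tcp_pos: [426.9, 193.4, 152.0]
tcp_rot: [[-0.003, 1.0, 0.001], [0.967, 0.003, -0.255], [-0.255, -0.0, -0.967]]
force: [0.5, 0.1, 0.3]
gripper_width: 0.001
```

```bash
python3 - <<'E'
from h import *
for n in ("scene","top"):
    im,d=ctrl.read_camera(n)
    r=im[200:330,220:380] if n=="scene" else im[140:260,270:440]
    cv2.imwrite(f"pics/{n}6.png",cv2.resize(r[:,:,::-1],None,fx=4.5,fy=4.5,interpolation=cv2.INTER_CUBIC))
s=ctrl.state();print(s['clock'],s['tcp_pos'],s['force'])
E
```

```text
17.5 [429.51 190.43 152.04] [-0.55  0.19 -1.52]
```

View pics/scene6.png

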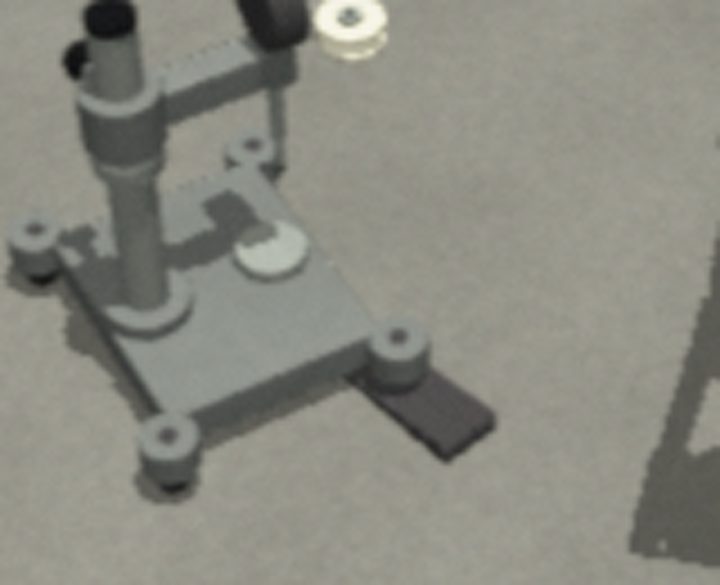

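View pics/top6.png

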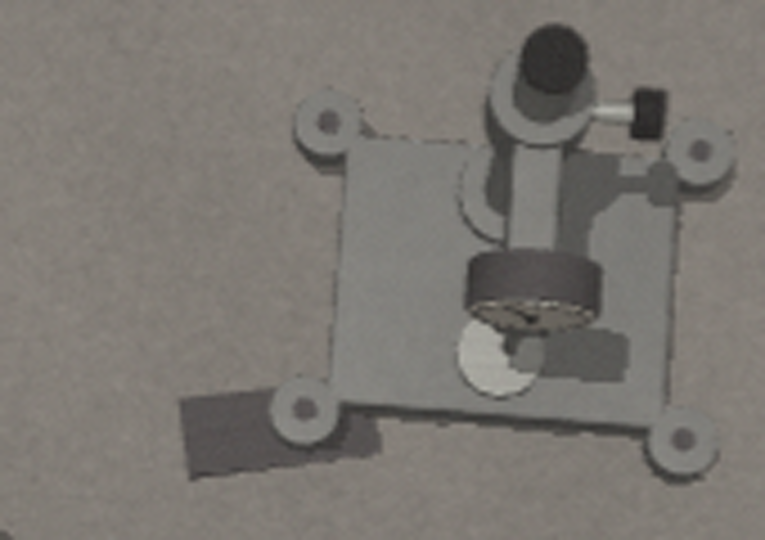

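The wedge at (280,435) and the stand in the zoomed top view look the same as before the press, and the arm is clear. Handing in.

```bash
python3 -c "
from bench import ctrl
print(ctrl.sign_off()); print(ctrl.state()['clock'])"
```

```text
the job is handed in; nothing more can be done
None
the job is handed in; nothing more can be done
```

I pushed the wedge under the worn foot, checked the corner with a firm press, backed the arm away and handed the job in at about 17.5 s of the 67 s. Sign-off gives no verdict.

- **Wedge placement:** I nudged the wedge about 11 mm sideways so it lined up with the foot. Then I pushed it in by the heel with the fingers shut until the push rose from about 2 N to about 10 N. By camera, the foot sits 0.7 mm off the wedge's centre line, 12 mm from its middle towards the tip. The lug tops moved less than 0.5 mm.
- **Press check:** I pressed on the lug top with 6 to 15 N. The fingertip sank about 0.5 mm in all, against the 5 to 9 mm drop if the foot were unshimmed.
- **After the press:** the final pictures show the wedge and stand unmoved and the arm well clear. The spool, pulley and punch were not approached, though I did not measure them again.

I could not measure the force between wedge and foot directly. That it bears is inferred from the rise in pushing force and the firm press. Nothing failed; the two cameras differed by 1 to 2 mm, about the calibration error.

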